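Take the dial padlock off the laser supply's hatch

ROBOT

A 6-joint arm with a two-finger parallel gripper is mounted at the origin on the work surface. World frame = base frame: x ahead of the robot, y to its left, z up, the work surface at z = 0. Lengths are in m, angles in rad, forces in N, time in s.
With the tool pointing down it reaches from about 0.35 to 0.975 m from the base axis. Payload 4.9 kg.
Tool frame: the origin (TCP) lies on the centre line of the jaws, within the pads' length; the fingertips stand 14 mm ahead of it and the grasp point (between the pads) lies 5 mm behind it; y points along the fingers, z is the direction in which the jaws open and shut, and the axes are right-handed (so a half turn about y gives the same grasp; the last joint's range is limited). The gripper opens to 85 mm and grips with 20 to 120 N. Pads are 22 mm wide; open, the fingers measure 114 mm over their backs; the gripper's body (76 mm by 85 mm) begins 54 mm behind the grasp point. The pads swing forward as they close: fully open they stand 13 mm farther back than shut.
Start: joints at [1.137, 0.053, 1.613, -0, 1.476, -0.119], TCP at [0.194, 0.594, 0.245] pointing down, gripper open.
Joint ranges: [-3.01, 3.01], [-1.01, 2.22], [0.06, 2.58], [-1.02, 4.17], [0.09, 2.62], [-3.14, 3.14]. Speed limits (rad/s): [2.57, 2.57, 3.14, 3.14, 3.14, 3.14].

INTERFACE

Orientations are given as a rotation vector (axis times angle).
In Python, from station import ctrl gives the robot as it stands.
- The arm moves only by the tool servo_tool, never from a script. Its arguments are lists of equal length, an entry for each row: "delta_pos": the shift along the tool's x, y, z in m, a list of three; "dr": the turn, a rotation vector about the tool's x, y, z in degrees, a list of three; "grip": the opening, from 0 (shut) to 1 (fully open). In form: {"delta_pos": [[x, y, z], ...], "dr": [[rx, ry, rz], ...], "grip": [grip, ...]}. A call has 1 to 5 rows; each row shifts and turns the pose as measured when the row begins, along the tool's axes as they then stand; what a row does not reach is not made up. A row lasts 1/8 s, in which the tool goes at most 62.5 mm and 10.7 degrees, less where a joint would pass 70% of its speed; a pose out of reach is approached as far as the arm can. A call is refused whole if a number of a shift passes 0.0625 or a number of a turn 10.7, either way. A call with a gripper value outside its range is refused whole. The fingers move at their own pace and stop on an object; "grip_force" is the grip in N (left out, the last holds). Time passes only in rows, so rows that do not move let the fingers close. It gives the time, the measured TCP pose, the force and the opening at its end, in the units of the state.
- ctrl.get_obs(): the state, without advancing time (a new reading comes with each control period).
- ctrl.get_image(name): name is "side" or "top" or "wrist"; returns the picture (420x560x3 uint8, red, green, blue); there is no depth.
- ctrl.camera_params(name): a dict with "fovy" (degrees; the focal length in pixels is half the picture's height over the tangent of half this angle, whatever the lens; pixels are square), "cx", "cy" (the principal point, pixels), "eye" and "rotation" of the camera in the world. Camera axes: x right, y down, z forward; pixel columns grow to the right and rows downward; lengths in m; the calibration is good to about 2 mm. A picture is of the moment at which its call begins: read the wrist's pose just before it. camera_params takes no time and is no camera call; for the wrist camera it gives the pose at the moment of the call.
- ctrl.finish_job(): hands the job in, once; it reports no verdict.
Trained networks look in the newest picture that a camera, given by its name, has taken for a name from the list of things; names that differ only in an ending like _2 or _b are one class to them, and where a whole thing is asked for, a point or a joint stands for the part that bears it (a point fixed in the world has none). Each returns a list of dicts, best first, with "score" (0 to 1); they miss things now and then, are a little off and sometimes report something else, mostly with a low value. They report only what shows in the picture. A call takes as long as a camera call. They do not tell look-alikes from the thing itself.
- ctrl.masks_of(camera, label): "pixels" (420x560 bool, what is visible of it) and "extent" ([left, top, right, bottom] in pixels, round what is visible of it).
The state is a dict: "t": time; "q": joint angles; "dq": joint speeds; "effort": joint torques, N m; "tool_pos": TCP position; "tool_rot": TCP orientation; "contact_force": force on the tool from outside, world axes, zero at the start; "wrist_torque": the same for the moment, N m; "opening": finger opening in m.
Only numpy, scipy, OpenCV 4.12 (cv2) and the standard library are available. Lean on these libraries where they do the work, as an engineer would, in place of code of your own. Each camera call takes 0.05 s, during which the arm holds its last target.

TASK

Open the brass dial padlock that locks the hatch of the laser supply box: turn its dial clockwise until the white pointer clicks in at the eighth mark (counted clockwise from the red one), then back anticlockwise to the sixth. Pull the lock body away from the hasp so that the shackle slides out fully, work the open shackle off the hasp's staple, and finish holding the opened lock in the gripper, level with its dial up, still and at least 10 cm above the box top. Leave the objective, bottle, slide box and mouse where they stand.

Things in the scene. Friction and masses are not known exactly. Their poses are not given: they have to be found in the camera images.
- lock_center (a point): Centre of the brass padlock body, half-way up. A block 56 mm along x, 54 mm across y, 24 mm high, lying dial up on a rubber pad on the box. x points from the body to shackle and staple, z up. Whole lock 0.3 to 0.5 kg, loose: the staple keeps it from turning with the dial. Its two sides (54 mm apart across y) are free to grip.
- padlock: The same padlock with its dial and shackle; origin at the centre of the body's underside, same axes. It has ten marks around the dial, 36 degrees apart: the red one, on the shackle side (+x), is zero; the white ones are one to nine, counted clockwise from above.
- knob_center (a point): Centre of the dial's round steel grip (26 mm diameter, 20 mm high), upright on the body's centre, 27 mm above lock_center: it stands from 5 to 25 mm above the body's top face. Under it is the dial's black skirt, 44 mm diameter, its top 5 mm above the body's top face.
- dial (a joint): Dial angle (rad), growing clockwise seen from above, 0 with the white pointer at the red mark; no stops; one mark is 0.628 rad, so eight is 5.027, six is 3.770. It clicks into a notch at each mark (under 0.1 N m between notches) and, let go, snaps to the nearest. It starts at four, five or six.
- pointer_tip (a point): Outer end of the white pointer line on the dial's skirt, 20 mm from the dial's axis, 28 mm above the lock's underside. The pointer line runs on over the top of the grip.
- mark_eight (a point): Where pointer_tip lies with the pointer at the eighth mark, the first number. Reached clockwise, it sets a hidden wheel, to be right within about 12 degrees; turning back to six leaves that wheel set. If eight is overrun by more, turn on clockwise a full turn to eight again.
- mark_six (a point): Where pointer_tip lies with the pointer at the sixth mark, the second number, reached by turning back anticlockwise from eight; to be right within about 9 degrees for the shackle to come free.
- shackle (a joint): How far the shackle has slid out of the body along the lock's x (m): 0 shut, 0.014 fully out; it does not swivel. Locked, it gives a millimetre or two. With the combination set it slides at a pull of about 3 N and stays where it is left. Shut, its free leg's tip sits in the body's front face, 28 mm from lock_center; fully out, a gap of 12 mm is left between tip and face.
- shackle_crown (a point): Middle of the shackle's far end, on the bar's centre line. The shackle is an 8 mm round steel bar in a level U, 12 mm above the lock's underside: fixed leg at y = +16 mm of lock_center, free leg (through the staple) at y = -16 mm. Shut, the inside of the U's end is 62 mm from lock_center along x.
- staple_eye (a point): Centre of the hasp's staple, an upright loop of 5 mm round bar fixed to the box, opening 14 mm wide, top 25 mm above the pad, 46 mm in x and -16 mm in y from lock_center at the start; the free leg passes through along x. Body back 14 mm: U meets staple; 14 mm more: shackle out. With the eye 34 mm ahead of lock_center it is in the gap, and the lock lifts off straight up.
- supply_box: Dark grey laser supply box, 280 (x) by 360 (y) by 90 mm high, fixed; origin at the centre of its underside, axes parallel to the lock's at the start. On top: an aluminium hatch (2 mm proud), a 3 mm black rubber pad under the lock, the steel hasp strap round the staple's foot, flush with the pad.
- objective: Bystander: steel microscope objective with a yellow band, 29 mm diameter, 45 mm high, standing on the hatch; origin at the centre of its underside.
- bottle: Bystander: amber bottle with a white cap, 48 mm diameter, 110 mm high, on the bench; origin at the centre of its underside.
- slide_box: Bystander: blue slide box, 100 by 85 by 32 mm, on the bench; origin at the centre of its underside.
- mouse: Bystander: black computer mouse, 105 by 60 by 33 mm, on the bench; origin at the centre of its underside.
There are look-alikes about, which are no part of the job. Leave any green or turquoise look-alike of the padlock alone.

How it is judged:
On the way, in this order (a step that is already met when the one before it is completed fails the run):
1. the dial's pointer is brought to the eighth mark (distance between pointer_tip and mark_eight below 0.0065 m), for 0.05 s.
2. the dial's pointer is turned back to the sixth mark (distance between pointer_tip and mark_six below 0.005 m), for 0.1 s.
3. the shackle is pulled out of the lock body (value of joint shackle above 0.0115 m), for 0.1 s.
At the end, for the whole second after the job is handed in: The padlock, its shackle still drawn out by more than 10.5 mm, is held between the fingers (over 3 N), level within 0.3 rad and still (under 30 mm/s), with its underside more than 90 mm above the box top and touching nothing of the box (value of joint shackle above 0.0105 m and z of padlock in the frame of supply_box above 0.18 m and angle between padlock's own z axis and vertical below 0.3 rad and contact force between the fingers and padlock above 3 N and contact force between padlock and supply_box below 0.1 N and linear speed of padlock below 0.03 m/s); the arm keeps its last pose, push and grip.
It fails at once if the objective is shifted by more than 25 mm or knocked over (distance of objective from where it was at the start of the episode above 0.025 m or angle between objective's own z axis and vertical above 0.5 rad).
It fails at once if the bottle is shifted by more than 25 mm or knocked over (distance of bottle from where it was at the start of the episode above 0.025 m or angle between bottle's own z axis and vertical above 0.5 rad).
It fails at once if the slide box is shifted by more than 25 mm (distance of slide_box from where it was at the start of the episode above 0.025 m).
It fails at once if the mouse is shifted by more than 25 mm (distance of mouse from where it was at the start of the episode above 0.025 m).
It also fails if it takes over 51 s, if anything falls off the work surface, if the arm or the gripper's body presses on something with over 40 N, if the wrist force passes 120 N, or if a joint passes its speed limit or range.

## Working session

There is one attempt and no reset: what is moved stays moved. The work goes in short steps, Python scripts to look and compute and a tool call to move; the robot and the scene stay as the last step left them, time stands still between calls to the robot, and variables do not carry over. Pictures are saved under pics/ and viewed, and the job is handed in when it is done.

Besides the shell and the picture viewer there is one more tool, called after "Emit:" as name(argument=value, ...) on one line, values as JSON. servo_tool: Moves the arm, as the interface text tells. Its arguments: {"type":"object","properties":{"delta_pos":{"type":"array","items":{"type":"array","items":{"type":"number"}}},"dr":{"type":"array","items":{"type":"array","items":{"type":"number"}}},"grip":{"type":"array","items":{"type":"number"}},"grip_force":{"type":"number"}},"required":["delta_pos","dr","grip"]}

```bash
ls; mkdir -p pics; cat > h.py <<'E'
import numpy as np, cv2
from station import ctrl
from scipy.spatial.transform import Rotation as R
def snap(n,f):
    p=ctrl.camera_params(n); im=ctrl.get_image(n); cv2.imwrite('pics/'+f,im[:,:,::-1]); return p,im
def K(p):
    f=210/np.tan(np.radians(p['fovy'])/2); return f
def ray(p,u,v):
    f=K(p); d=np.array([(u-p['cx'])/f,(v-p['cy'])/f,1]); return np.array(p['eye']),np.array(p['rotation'])@d
def onz(p,u,v,z):
    e,d=ray(p,u,v); return e+d*(z-e[2])/d[2]
def proj(p,X):
    f=K(p); c=np.array(p['rotation']).T@(np.array(X)-np.array(p['eye'])); return np.array([p['cx']+f*c[0]/c[2],p['cy']+f*c[1]/c[2]])
E
python3 - <<'E'
from h import *
s=ctrl.get_obs(); print(s)
for n in ['side','top','wrist']:
    p,im=snap(n,n+'0.png'); print(n,p)
E
```

```text
pics
{'t': 0.0, 'q': array([ 1.13702587e+00,  5.33349954e-02,  1.61430529e+00, -1.47047839e-05,
        1.47602309e+00, -1.19015023e-01]), 'dq': array([6.26290724e-05, 1.10749880e-03, 3.33698319e-04, 8.25378051e-04,
       1.03653975e-03, 2.66168453e-03]), 'effort': array([ 1.46449594e-03, -3.93670249e+01, -3.70186293e+01,  7.36181300e-05,
        6.58624631e-03,  1.47062991e-05]), 'tool_pos': array([0.19324577, 0.59373745, 0.24406981]), 'tool_rot': array([-1.55864375,  0.24752472, -0.24665605]), 'contact_force': array([0.3278531 , 0.08150414, 0.19460181]), 'wrist_torque': array([ 0.02631511,  0.06881804, -0.0306052 ]), 'opening': 0.08537613764911837}
side {'fovy': 54.80906012864068, 'cx': 273.58040839784934, 'cy': 211.3121798150471, 'eye': array([ 0.22032793, -0.49417705,  0.83241086]), 'rotation': array([-2.37352796,  0.65869368, -0.21542293])}
top {'fovy': 57.50944227204373, 'cx': 276.45726569968775, 'cy': 204.88892058090832, 'eye': array([0.46039233, 0.03886438, 1.17814966]), 'rotation': array([-2.18386801,  2.21689988, -0.06301011])}
wrist {'fovy': 71.39465777455288, 'cx': 279.1797899287066, 'cy': 207.39471242334858, 'eye': array([0.12948368, 0.61513311, 0.37189683]), 'rotation': array([2.35598505, 1.71330547, 0.2291961 ])}
```

```bash
sed -i "s/np.array(p\['rotation'\])/R.from_rotvec(p['rotation']).as_matrix()/g" h.py; python3 - <<'E'
from h import *
s=ctrl.get_obs(); print(R.from_rotvec(s['tool_rot']).as_matrix().round(3))
E
```

```text
[[ 0.951 -0.001  0.31 ]
 [-0.31  -0.001  0.951]
 [-0.    -1.    -0.002]]
```

View pics/top0.png

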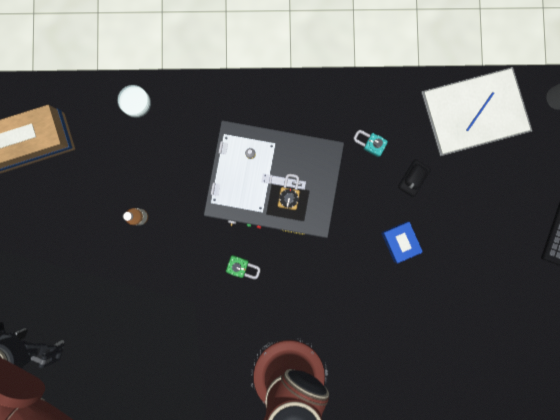

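View pics/side0.png

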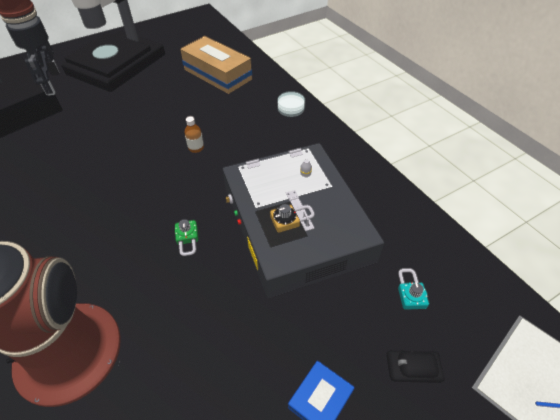

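View pics/wrist0.png

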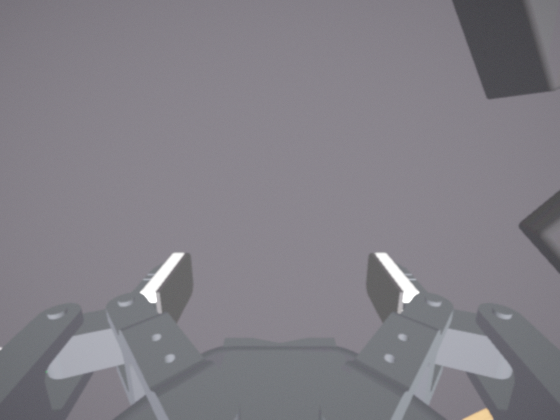

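```bash
python3 - <<'E'
from h import *
im=cv2.imread('pics/top0.png'); c=im[160:230,245:330]; a=cv2.resize(c,None,fx=7,fy=7,interpolation=cv2.INTER_CUBIC); cv2.imwrite('pics/top0z.png',a)
p=ctrl.camera_params('top')
for (u,v),z in [((222,123),.09),((342,140),.09),((328,236),.09),((206,217),.09),((289,200),.137),((289.5,199),.12)]: print(onz(p,u,v,z).round(4))
im=cv2.imread('pics/side0.png'); c=im[175:245,250:335]; a=cv2.resize(c,None,fx=7,fy=7,interpolation=cv2.INTER_CUBIC); cv2.imwrite('pics/side0z.png',a)
E
```

```text
[0.7518 0.1826 0.09  ]
[ 0.6978 -0.1616  0.09  ]
[ 0.4233 -0.1153  0.09  ]
[0.4824 0.2302 0.09  ]
[ 0.5244 -0.0043  0.137 ]
[ 0.5282 -0.0065  0.12  ]
```

View pics/top0z.png

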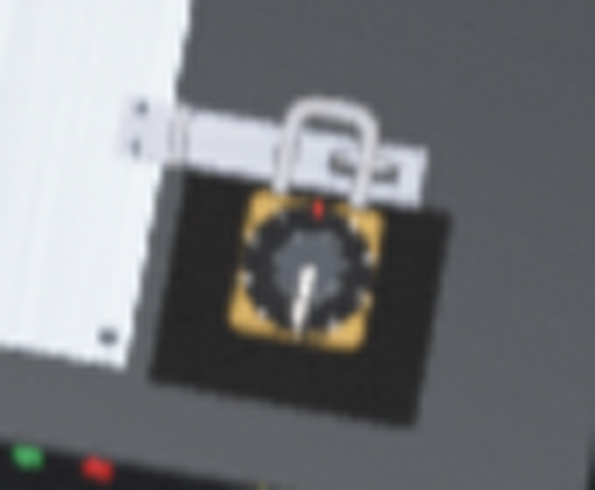

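View pics/side0z.png

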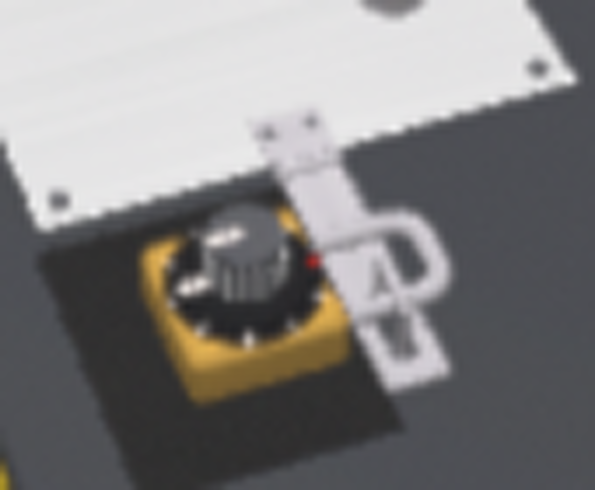

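Emit:
servo_tool(delta_pos=[[0.045, 0, -0.042], [0.045, 0, -0.042], [0.045, 0, -0.042], [0.045, 0, -0.042], [0.045, 0, -0.042]], dr=[[0, 0, 0], [0, 0, 0], [0, 0, 0], [0, 0, 0], [0, 0, 0]], grip=[1, 1, 1, 1, 1])

```text
t: 0.78
tool_pos: [0.3433, 0.3211, 0.2422]
tool_rot: [-1.562, 0.241, -0.24]
contact_force: [1.0, 0.1, 0.3]
opening: 0.085
```

Emit:
servo_tool(delta_pos=[[0.045, 0, -0.042], [0.045, 0, -0.042], [0.045, 0, -0.042], [0.045, 0, -0.042], [0.045, 0, -0.042]], dr=[[0, 0, 0], [0, 0, 0], [0, 0, 0], [0, 0, 0], [0, 0, 0]], grip=[1, 1, 1, 1, 1])

```text
t: 1.4
tool_pos: [0.4947, 0.0476, 0.2427]
tool_rot: [-1.56, 0.239, -0.241]
contact_force: [0.5, -0.0, 1.0]
opening: 0.0856
```

Emit:
servo_tool(delta_pos=[[0.03, 0, -0.042], [0, 0, 0], [0, 0, 0]], dr=[[0, 0, 0], [0, -8, 0], [0, 0, 0]], grip=[1, 1, 1])

```text
t: 1.78
tool_pos: [0.5117, -0.0076, 0.2416]
tool_rot: [-1.57, 0.135, -0.134]
contact_force: [0.5, -0.4, -0.0]
opening: 0.0855
```

```bash
python3 - <<'E'
from h import *
s=ctrl.get_obs(); print(s['tool_pos'],s['q'].round(3)); print(R.from_rotvec(s['tool_rot']).as_matrix().round(3))
p,im=snap('wrist','w1.png'); print(p)
E
```

```text
[ 0.51173533 -0.0076195   0.24163923] [-0.159 -0.22   1.875 -0.003  1.486 -1.558]
[[ 0.985 -0.001  0.171]
 [-0.171 -0.003  0.985]
 [-0.    -1.    -0.003]]
{'fovy': 71.39465777455288, 'cx': 279.1797899287066, 'cy': 207.39471242334858, 'eye': array([0.44563345, 0.00449879, 0.36938658]), 'rotation': array([2.23432491, 1.88398959, 0.25091918])}
```

View pics/w1.png

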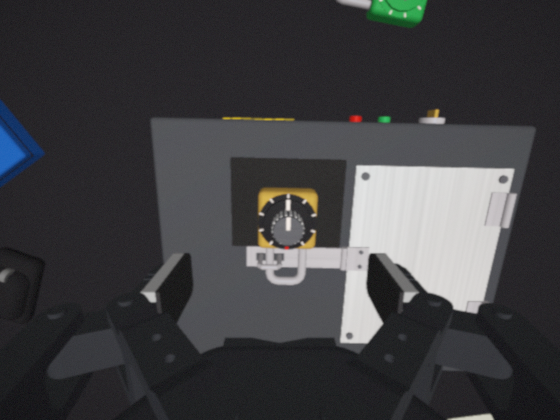

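```bash
cat >> h.py <<'E'
def model(T,yaw,dial=None,sh=0.0):
    c,s=np.cos(yaw),np.sin(yaw); M=np.array([[c,-s,0],[s,c,0],[0,0,1]])
    def W(x,y,z): return M@np.array([x,y,z])+np.array([T[0],T[1],T[2]])
    L=[]
    for z in (0,.024):
        L.append([W(a*.028,b*.027,z) for a,b in [(1,1),(1,-1),(-1,-1),(-1,1),(1,1)]])
    th=np.linspace(0,2*np.pi,40)
    for r,z in ((.022,.029),(.013,.049)): L.append([W(r*np.cos(t),r*np.sin(t),z) for t in th])
    L.append([W(.028,.016,.012),W(.066+sh-.02,.016,.012)]); L.append([W(.028,-.016,.012),W(.066+sh-.02,-.016,.012)])
    L.append([W(.022,0,.029),W(.027,0,.029)])
    return L
def overlay(p,im,L,roi,f,name):
    u0,v0,u1,v1=roi; a=cv2.resize(im[v0:v1,u0:u1,::-1],None,fx=f,fy=f,interpolation=cv2.INTER_CUBIC)
    for l in L:
        q=np.array([(proj(p,X)+.5-[u0,v0])*f for X in l]).astype(np.int32); cv2.polylines(a,[q],False,(255,0,255),1)
    cv2.imwrite('pics/'+name,a)
E
python3 - <<'E'
from h import *
im=cv2.imread('pics/w1.png')[:,:,::-1]; p=ctrl.camera_params('wrist')
print(onz(p,288,229,.142),onz(p,288,219,.117))
print('yaw',[ (onz(p,a,b,.09)-onz(p,c,d,.09))[:2] for a,b,c,d in [(152,119,535,128)]])
overlay(p,im,model((.527,-.006,.093),np.radians(-9.5)),(235,155,350,290),5,'w1o.png')
E
```

```text
[ 0.52675047 -0.0028025   0.142     ] [ 0.52620945 -0.00208359  0.117     ]
yaw [array([-0.06745334, -0.34531768])]
```

View pics/w1o.png

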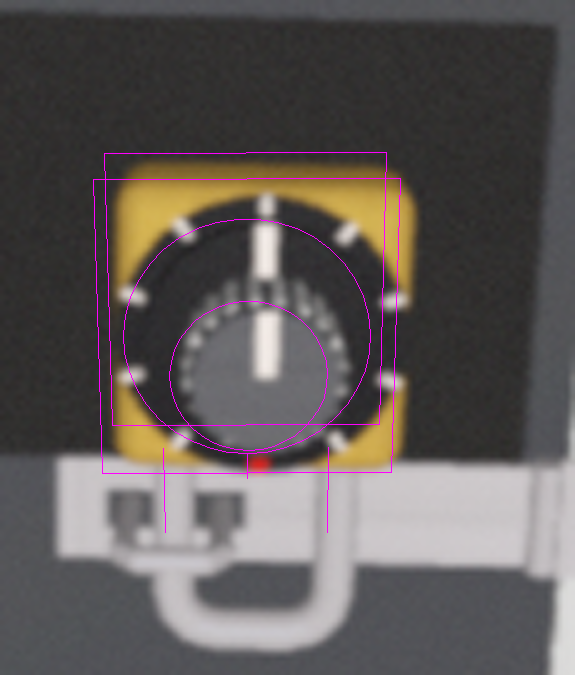

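```bash

python3 - <<'E'
from h import *
im=cv2.imread('pics/w1.png')[:,:,::-1]; p=ctrl.camera_params('wrist')
overlay(p,im,model((.526,-.0025,.093),np.radians(-10.5)),(235,155,350,290),5,'w1p.png')
im=cv2.imread('pics/top0.png')[:,:,::-1]; p=ctrl.camera_params('top')
overlay(p,im,model((.526,-.0025,.093),np.radians(-10.5)),(245,160,330,230),7,'t1p.png')
E
```

```text
(no output)
```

View pics/w1p.png

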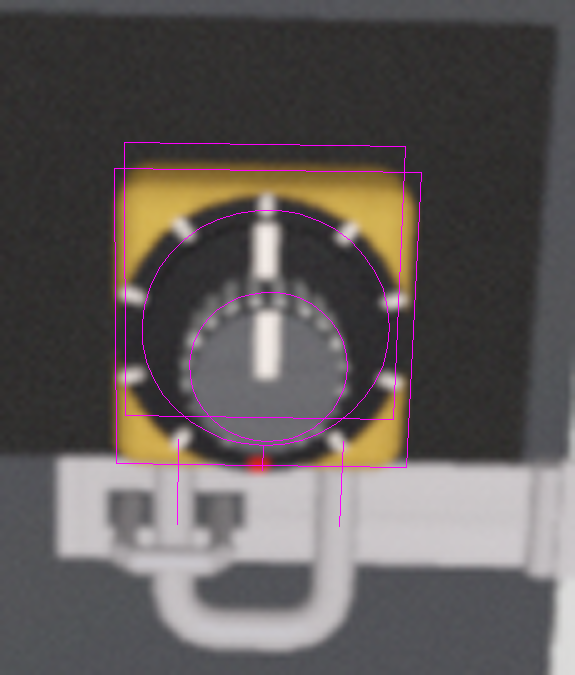

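View pics/t1p.png

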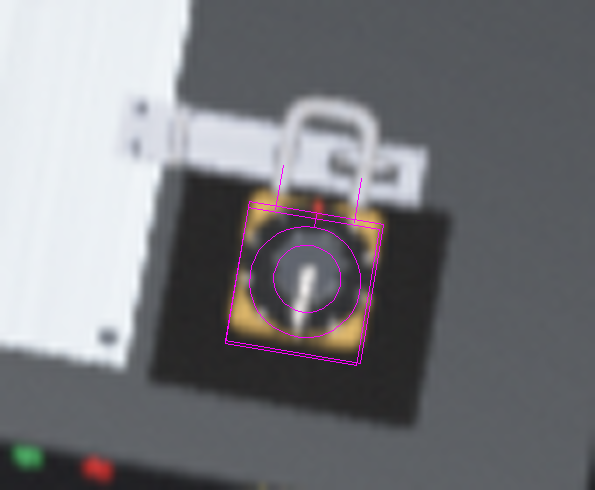

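Emit:
servo_tool(delta_pos=[[0.016, 0.025, 0.0075], [0, 0.03, 0], [0, 0, 0]], dr=[[0, 0, 0], [0, 0, 0], [0, 0, 0]], grip=[1, 1, 1])

```text
t: 2.2
tool_pos: [0.529, -0.0008, 0.1861]
tool_rot: [-1.57, 0.136, -0.138]
contact_force: [0.6, 0.1, -0.1]
opening: 0.0854
```

```bash
python3 - <<'E'
from h import *
s=ctrl.get_obs(); print(s['tool_pos'],s['q'].round(3)); print(R.from_rotvec(s['tool_rot']).as_matrix().round(3))
p,im=snap('wrist','w2.png'); print(p)
overlay(p,im,model((.528,-.003,.093),np.radians(-10)),(205,130,365,360),3,'w2o.png')
E
```

```text
[ 0.52901018 -0.00075346  0.1861257 ] [-0.14  -0.135  1.895 -0.003  1.38  -1.537]
[[ 0.985  0.001  0.173]
 [-0.173 -0.003  0.985]
 [ 0.001 -1.    -0.003]]
{'fovy': 71.39465777455288, 'cx': 279.1797899287066, 'cy': 207.39471242334858, 'eye': array([0.46269598, 0.01158385, 0.31372974]), 'rotation': array([2.23532795, 1.87992855, 0.25188869])}
```

View pics/w2o.png

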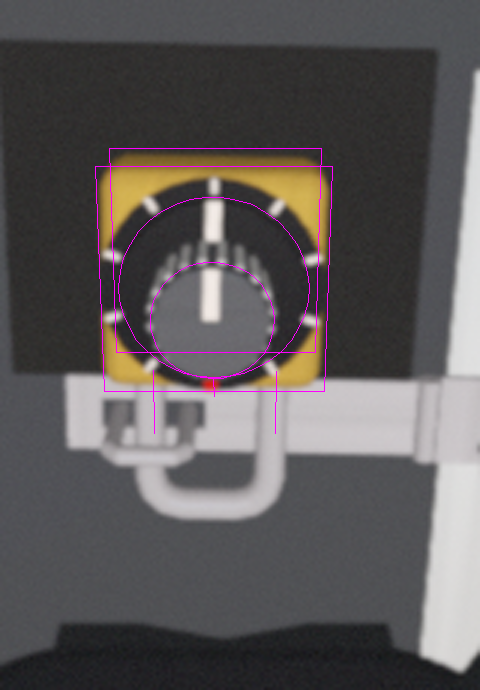

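Emit:
servo_tool(delta_pos=[[-0.0005, 0.024, -0.0028], [0, 0.024, 0], [0, 0, 0], [0, 0, 0], [0, 0, 0]], dr=[[0, 0, 0], [0, 0, 0], [0, 0, 0], [0, 0, 0], [0, 0, 0]], grip=[1, 1, 0.5, 0.4, 0.4], grip_force=40)

```text
t: 2.88
tool_pos: [0.5343, -0.0029, 0.1493]
tool_rot: [-1.571, 0.121, -0.152]
contact_force: [0.1, 0.4, -0.1]
opening: 0.0344
```

```bash
python3 - <<'E'
from h import *
s=ctrl.get_obs(); print(s['tool_pos'],s['opening'])
p,im=snap('wrist','w3.png')
E
```

```text
[ 0.53427132 -0.0029491   0.1493413 ] 0.03440779058319033
```

View pics/w3.png

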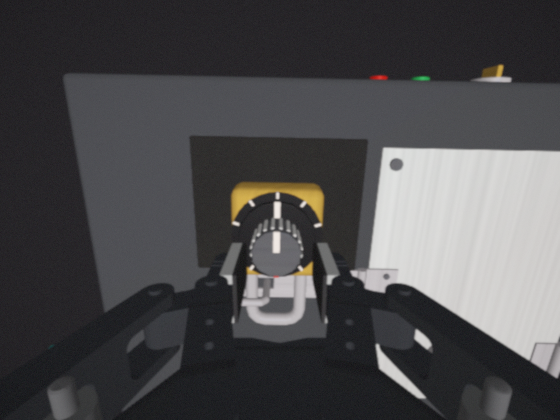

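```bash
cat > st.py <<'E'
from h import *
import sys
s=ctrl.get_obs(); M=R.from_rotvec(s['tool_rot']).as_matrix()
print('t',s['t'],'pos',s['tool_pos'].round(4),'q',s['q'].round(3),'dq',abs(s['dq']).max().round(3),'open',round(s['opening'],4),'F',s['contact_force'].round(1),'T',s['wrist_torque'].round(2))
print('yaw',np.degrees(np.arctan2(M[1,0],M[0,0])).round(2),'tilt xyz of tool y',M[:,1].round(4))
# correction to straight down at desired yaw & pos
def go(x,y,z,yaw):
    yw=np.radians(yaw); D=np.array([[np.cos(yw),0,-np.sin(yw)],[np.sin(yw),0,np.cos(yw)],[0,-1,0]])
    print('delta',(M.T@(np.array([x,y,z])-s['tool_pos'])).round(4),'dr',np.degrees(R.from_matrix(M.T@D).as_rotvec()).round(2))
if len(sys.argv)>4: go(*map(float,sys.argv[1:5]))
E
python3 st.py .528 -.0035 .138 -10
```

```text
t 2.925 pos [ 0.5345 -0.003   0.1496] q [-0.143 -0.098  1.925 -0.003  1.294 -1.539] dq 0.005 open 0.0339 F [-0.7  0.5 -0.3] T [-0.07  0.04  0.05]
yaw -9.97 tilt xyz of tool y [ 0.0199 -0.0061 -0.9998]
delta [-0.0066  0.0114 -0.0016] dr [0.15 0.03 1.18]
```

Emit:
servo_tool(delta_pos=[[-0.0066, 0.009, -0.0006], [0, 0, 0]], dr=[[0, 0, 1.2], [0, 0, 0]], grip=[0.4, 0.4])

```text
t: 3.18
tool_pos: [0.528, -0.0025, 0.1408]
tool_rot: [-1.569, 0.137, -0.136]
contact_force: [-0.2, 0.8, -0.1]
opening: 0.034
```

```bash
python3 st.py .528 -.0035 .138 -10
```

```text
t 3.175 pos [ 0.528  -0.0025  0.1408] q [-0.144 -0.091  1.934 -0.003  1.299 -1.54 ] dq 0.021 open 0.034 F [-0.2  0.8 -0.1] T [-0.01 -0.    0.06]
yaw -9.98 tilt xyz of tool y [-9.0e-04 -2.5e-03 -1.0e+00]
delta [ 0.0002  0.0028 -0.0009] dr [ 0.15  0.02 -0.02]
```

Emit:
servo_tool(delta_pos=[[0, 0.001, 0], [0, 0, 0], [0, 0, 0]], dr=[[0, 0, 0], [0, 0, 0], [0, 0, 0]], grip=[0.25, 0.2, 0.2], grip_force=40)

```text
t: 3.55
tool_pos: [0.5284, -0.0027, 0.1411]
tool_rot: [-1.569, 0.137, -0.137]
contact_force: [-0.7, 0.0, 1.2]
opening: 0.0242
```

```bash
python3 st.py .528 -.0035 .138 -10
```

```text
t 3.55 pos [ 0.5284 -0.0027  0.1411] q [-0.145 -0.09   1.933 -0.003  1.299 -1.54 ] dq 0.002 open 0.0242 F [-0.7  0.   1.2] T [-0.02  0.04 -0.04]
yaw -9.99 tilt xyz of tool y [-3.0e-04 -2.7e-03 -1.0e+00]
delta [-0.0003  0.0031 -0.0008] dr [0.16 0.01 0.01]
```

Emit:
servo_tool(delta_pos=[[0, 0, 0], [0, 0, 0], [0, 0, 0], [0, 0, 0], [0, 0, 0]], dr=[[0, 10, 0], [0, 10, 0], [0, 10, 0], [0, 0, 0], [0, 0, 0]], grip=[0.2, 0.2, 0.2, 0.2, 0.2])

```text
t: 4.18
tool_pos: [0.5287, -0.0025, 0.1411]
tool_rot: [-1.5, 0.555, -0.557]
contact_force: [-0.1, 0.0, 1.2]
opening: 0.0244
```

```bash
python3 st.py .5284 -.0027 .141 -46; python3 -c "
from h import *
p,im=snap('wrist','w4.png')"
```

```text
t 4.175 pos [ 0.5287 -0.0025  0.1411] q [-0.144 -0.09   1.933 -0.002  1.298 -1.005] dq 0.008 open 0.0244 F [-0.1  0.   1.2] T [0.01 0.12 0.  ]
yaw -40.69 tilt xyz of tool y [ 3.0e-04 -2.2e-03 -1.0e+00]
delta [-0.0001  0.0001 -0.0004] dr [0.08 5.31 0.1 ]
```

View pics/w4.png

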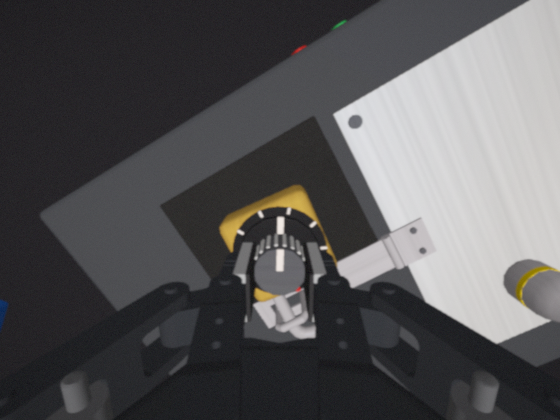

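Emit:
servo_tool(delta_pos=[[0, 0, 0], [0, 0, 0], [0, 0, 0], [0, 0, 0], [0, 0, 0]], dr=[[0, 10, 0], [0, 10, 0], [0, 10, 0], [0, 10, 0], [0, 10, 0]], grip=[0.2, 0.2, 0.2, 0.2, 0.2])

```text
t: 4.85
tool_pos: [0.5291, -0.0022, 0.1411]
tool_rot: [-1.194, 1.231, -1.235]
contact_force: [-0.2, 0.4, 0.5]
opening: 0.0242
```

Emit:
servo_tool(delta_pos=[[0, 0, 0], [0, 0, 0], [0, 0, 0], [0, 0, 0]], dr=[[0, 10, 0], [0, 9, 0], [0, 5, 0], [0, 0, 0]], grip=[0.2, 0.2, 0.2, 0.2])

```text
t: 5.35
tool_pos: [0.5294, -0.0023, 0.1411]
tool_rot: [-0.955, 1.536, -1.54]
contact_force: [0.1, 0.9, 0.8]
opening: 0.024
```

```bash
python3 st.py .5284 -.0027 .141 -118; python3 -c "
from h import *
p,im=snap('wrist','w5.png')"
```

```text
t 5.35 pos [ 0.5294 -0.0023  0.1411] q [-1.440e-01 -9.000e-02  1.932e+00 -1.000e-03  1.296e+00  3.140e-01] dq 0.004 open 0.024 F [0.1 0.9 0.8] T [ 0.07  0.11 -0.04]
yaw -116.27 tilt xyz of tool y [ 0.0021 -0.0015 -1.    ]
delta [ 0.0008  0.0001 -0.0007] dr [-0.15  1.73  0.02]
```

View pics/w5.png

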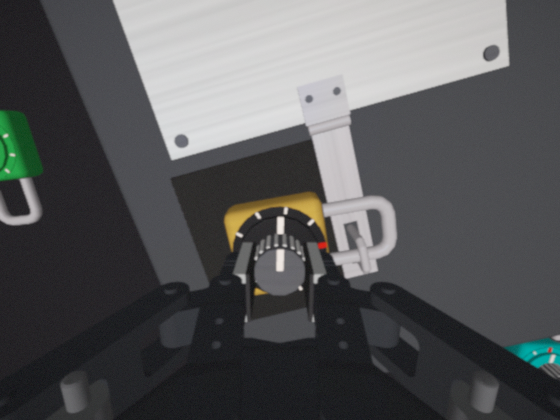

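```bash
python3 -c "
from h import *
im=cv2.imread('pics/w5.png'); cv2.imwrite('pics/w5z.png',cv2.resize(im[185:305,210:350],None,fx=5,fy=5,interpolation=cv2.INTER_CUBIC))"
```

```text
(no output)
```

View pics/w5z.png

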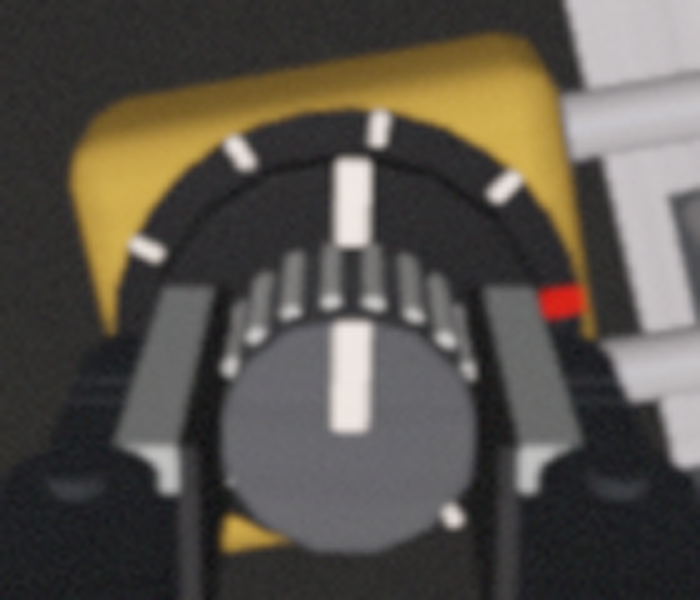

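Emit:
servo_tool(delta_pos=[[0, 0, 0], [0, 0, 0], [0, 0, 0]], dr=[[0, 6, 0], [0, 2, 0], [0, 0, 0]], grip=[0.2, 0.2, 0.2])

```text
t: 5.78
tool_pos: [0.5294, -0.0023, 0.1411]
tool_rot: [-0.865, 1.63, -1.635]
contact_force: [-0.4, 0.5, 1.0]
opening: 0.0244
```

```bash
python3 st.py .5284 -.0027 .141 -118; python3 -c "
from h import *
p,im=snap('wrist','w6.png')
cv2.imwrite('pics/w6z.png',cv2.resize(im[185:305,210:350,::-1],None,fx=5,fy=5,interpolation=cv2.INTER_CUBIC))"
```

```text
t 5.775 pos [ 0.5294 -0.0023  0.1411] q [-1.440e-01 -9.000e-02  1.932e+00 -1.000e-03  1.296e+00  4.520e-01] dq 0.01 open 0.0244 F [-0.4  0.5  1. ] T [0.07 0.15 0.03]
yaw -124.13 tilt xyz of tool y [ 0.0023 -0.0016 -1.    ]
delta [ 0.0009  0.0001 -0.0006] dr [-0.16 -6.13  0.01]
```

View pics/w6z.png

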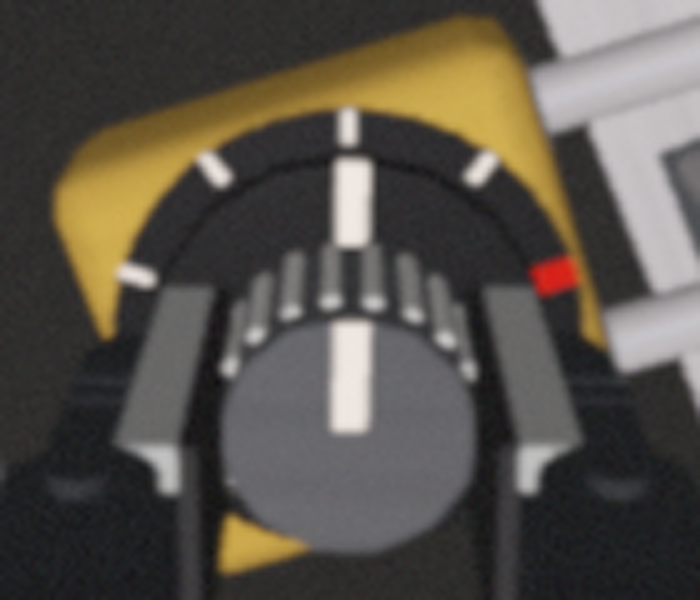

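Emit:
servo_tool(delta_pos=[[0, 0, 0], [0, 0, 0], [0, 0, 0], [0, 0, 0], [0, 0, 0]], dr=[[0, -10, 0], [0, -10, 0], [0, -10, 0], [0, -10, 0], [0, -10, 0]], grip=[0.2, 0.2, 0.2, 0.2, 0.2])

```text
t: 6.45
tool_pos: [0.5291, -0.0022, 0.1411]
tool_rot: [-1.341, 0.975, -0.978]
contact_force: [-0.5, -0.6, 1.8]
opening: 0.0241
```

Emit:
servo_tool(delta_pos=[[0, 0, 0], [0, 0, 0], [0, 0, 0], [0, 0, 0]], dr=[[0, -10, 0], [0, -8, 0], [0, -6, 0], [0, 0, 0]], grip=[0.2, 0.2, 0.2, 0.2])

```text
t: 6.95
tool_pos: [0.5289, -0.0024, 0.1411]
tool_rot: [-1.475, 0.64, -0.643]
contact_force: [-0.3, -0.3, -0.0]
opening: 0.0241
```

```bash
python3 st.py .5284 -.0027 .141 -118; python3 -c "
from h import *
p,im=snap('wrist','w7.png')
cv2.imwrite('pics/w7z.png',cv2.resize(im[185:305,210:350,::-1],None,fx=5,fy=5,interpolation=cv2.INTER_CUBIC))"
```

```text
t 6.95 pos [ 0.5289 -0.0024  0.1411] q [-0.144 -0.09   1.933 -0.002  1.298 -0.894] dq 0.008 open 0.0241 F [-0.3 -0.3 -0. ] T [-0.02  0.04  0.01]
yaw -47.03 tilt xyz of tool y [ 8.e-04 -2.e-03 -1.e+00]
delta [-0.0001  0.0001 -0.0006] dr [-3.000e-02  7.097e+01  1.300e-01]
```

View pics/w7z.png

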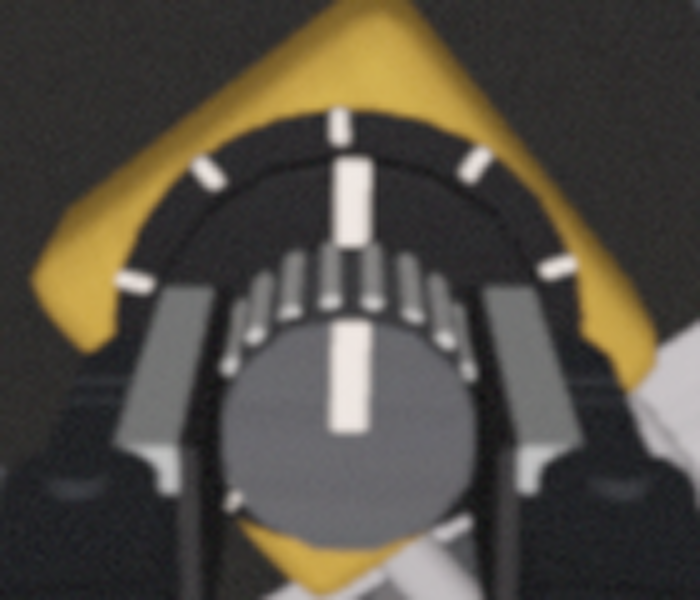

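Emit:
servo_tool(delta_pos=[[0, 0, 0], [0, 0, 0], [0, 0, 0], [0, -0.03, 0], [0, -0.03, 0]], dr=[[0, -2, 0], [0, 0, 0], [0, 0, 0], [0, 0, 0], [0, 0, 0]], grip=[0.2, 0.5, 0.6, 0.8, 1])

```text
t: 7.62
tool_pos: [0.5265, -0.002, 0.1982]
tool_rot: [-1.485, 0.62, -0.61]
contact_force: [0.2, -0.3, 0.2]
opening: 0.0836
```

Emit:
servo_tool(delta_pos=[[0, -0.01, 0], [0, 0, 0], [0, 0, 0], [0, 0, 0], [0, 0, 0]], dr=[[0, -10, 0], [0, -10, 0], [0, -10, 0], [0, -4, 0], [0, 0, 0]], grip=[1, 1, 1, 1, 1])

```text
t: 8.25
tool_pos: [0.5283, -0.0022, 0.2122]
tool_rot: [-1.568, 0.138, -0.137]
contact_force: [0.6, -0.4, -0.5]
opening: 0.0854
```

```bash
python3 st.py .528 -.0035 .18 -10; python3 -c "
from h import *
p,im=snap('wrist','w8.png'); print(p)
overlay(p,im,model((.528,-.003,.093),np.radians(-10)),(205,130,365,330),4,'w8o.png')"
```

```text
t 8.25 pos [ 0.5283 -0.0022  0.2122] q [-0.144 -0.158  1.871 -0.002  1.428 -1.539] dq 0.005 open 0.0854 F [ 0.6 -0.4 -0.5] T [ 0.03  0.01 -0.01]
yaw -10.05 tilt xyz of tool y [-5.0e-04 -1.8e-03 -1.0e+00]
delta [-0.0001  0.0322 -0.0013] dr [ 0.11 -0.05 -0.01]
{'fovy': 71.39465777455288, 'cx': 279.1797899287066, 'cy': 207.39471242334858, 'eye': array([0.46218214, 0.01003047, 0.33990523]), 'rotation': array([2.23841996, 1.879502  , 0.25195684])}
```

View pics/w8o.png

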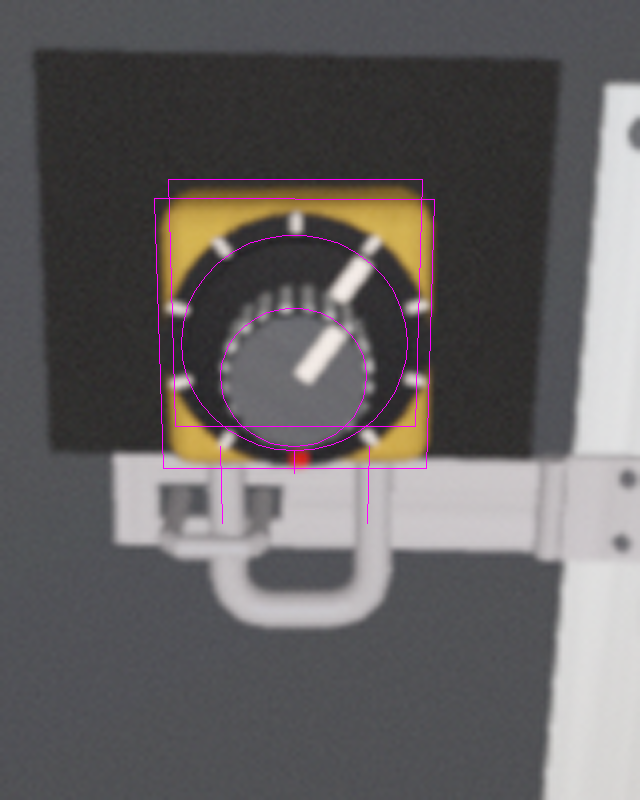

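Emit:
servo_tool(delta_pos=[[0, 0.03, 0], [0, 0.03, 0], [0, 0.02, 0], [0, 0, 0]], dr=[[0, 0, 0], [0, 0, 0], [0, 0, 0], [0, 0, 0]], grip=[1, 1, 1, 1])

```text
t: 8.8
tool_pos: [0.5289, -0.0024, 0.1308]
tool_rot: [-1.568, 0.141, -0.143]
contact_force: [-0.2, 0.1, 0.1]
opening: 0.0852
```

```bash
python3 st.py .528 -.0028 .108 -10.3; python3 -c "
from h import *
p,im=snap('wrist','w9.png')"
```

```text
t 8.8 pos [ 0.5289 -0.0024  0.1308] q [-0.144 -0.079  1.941 -0.002  1.278 -1.534] dq 0.027 open 0.0852 F [-0.2  0.1  0.1] T [0.02 0.02 0.04]
yaw -10.36 tilt xyz of tool y [ 0.0013 -0.002  -1.    ]
delta [-0.0008  0.0228 -0.0005] dr [ 0.1  -0.06  0.09]
```

View pics/w9.png

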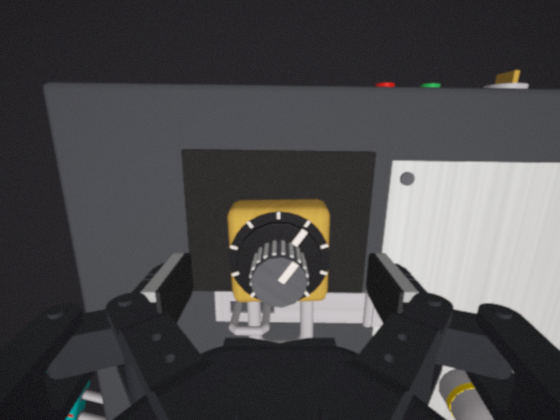

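Emit:
servo_tool(delta_pos=[[-0.001, 0.012, -0.0005], [0, 0.01, 0], [0, 0, 0], [0, 0, 0]], dr=[[0, 0, 0], [0, 0, 0], [0, 0, 0], [0, 0, 0]], grip=[1, 1, 0.8, 0.75])

```text
t: 9.35
tool_pos: [0.5304, -0.0032, 0.1115]
tool_rot: [-1.568, 0.136, -0.149]
contact_force: [0.8, 0.3, -0.4]
opening: 0.0641
```

```bash
python3 st.py .528 -.0028 .108 -10.3
```

```text
t 9.35 pos [ 0.5304 -0.0032  0.1115] q [-0.145 -0.056  1.954 -0.002  1.235 -1.534] dq 0.002 open 0.0641 F [ 0.8  0.3 -0.4] T [ 0.   -0.    0.04]
yaw -10.39 tilt xyz of tool y [ 0.0081 -0.003  -1.    ]
delta [-0.0025  0.0035 -0.0001] dr [ 0.08 -0.09  0.49]
```

Level out, then close.

Emit:
servo_tool(delta_pos=[[-0.0025, 0.0035, 0], [0, 0, 0], [0, 0, 0], [0, 0, 0]], dr=[[0, 0, 0.5], [0, 0, 0], [0, 0, 0], [0, 0, 0]], grip=[0.72, 0.6, 0.5, 0.4], grip_force=60)

```text
t: 9.85
tool_pos: [0.5282, -0.0027, 0.1083]
tool_rot: [-1.567, 0.142, -0.143]
contact_force: [-0.2, 0.5, 0.4]
opening: 0.0527
```

```bash
python3 st.py .528 -.0028 .108 -10.3
```

```text
t 9.85 pos [ 0.5282 -0.0027  0.1083] q [-1.450e-01 -5.200e-02  1.956e+00 -1.000e-03  1.237e+00 -1.534e+00] dq 0.002 open 0.0527 F [-0.2  0.5  0.4] T [ 0.02  0.01 -0.02]
yaw -10.4 tilt xyz of tool y [-1.0e-04 -1.3e-03 -1.0e+00]
delta [-0.0001  0.0003 -0.0001] dr [ 0.07 -0.1   0.01]
```

Emit:
servo_tool(delta_pos=[[-0.007, -0.001, 0], [-0.007, 0, 0], [-0.006, 0, 0], [0, 0, 0]], dr=[[0, 0, 0], [0, 0, 0], [0, 0, 0], [0, 0, 0]], grip=[0.4, 0.4, 0.4, 0.4])

```text
t: 10.35
tool_pos: [0.5067, 0.0007, 0.1084]
tool_rot: [-1.569, 0.142, -0.143]
contact_force: [1.5, -1.2, -3.7]
opening: 0.0529
```

```bash
python3 st.py .528 -.0028 .109 -10.3
```

```text
t 10.35 pos [0.5067 0.0007 0.1084] q [-0.144 -0.105  2.006 -0.003  1.24  -1.533] dq 0.005 open 0.0529 F [ 1.5 -1.2 -3.7] T [-0.08 -0.11 -0.02]
yaw -10.41 tilt xyz of tool y [ 1.0e-04 -2.5e-03 -1.0e+00]
delta [ 0.0215 -0.0006  0.0004] dr [ 0.14 -0.11  0.03]
```

Emit:
servo_tool(delta_pos=[[-0.005, 0, 0], [-0.003, 0, 0], [0, 0, 0]], dr=[[0, 0, 0], [0, 0, 0], [0, 0, 0]], grip=[0.4, 0.4, 0.4])

```text
t: 10.72
tool_pos: [0.5004, 0.0015, 0.1092]
tool_rot: [-1.57, 0.138, -0.148]
contact_force: [2.1, -2.0, -3.8]
opening: 0.0526
```

```bash
python3 st.py .528 -.0028 .109 -10.3;  python3 -c "
from h import *
p,im=snap('wrist','w10.png')"
```

```text
t 10.725 pos [0.5004 0.0015 0.1092] q [-0.144 -0.127  2.024 -0.003  1.237 -1.532] dq 0.006 open 0.0526 F [ 2.1 -2.  -3.8] T [-0.31 -0.21 -0.13]
yaw -10.43 tilt xyz of tool y [ 0.0064 -0.0042 -1.    ]
delta [0.0279 0.0004 0.0008] dr [ 0.17 -0.13  0.4 ]
```

View pics/w10.png

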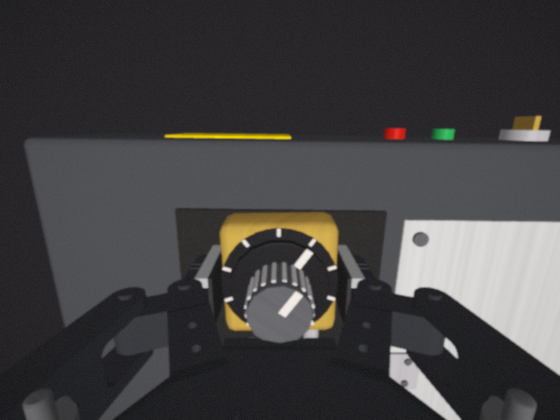

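Emit:
servo_tool(delta_pos=[[-0.002, 0, 0], [-0.002, 0, 0], [0, 0, 0]], dr=[[0, 0, 0.4], [0, 0, 0], [0, 0, 0]], grip=[0.4, 0.4, 0.4])

```text
t: 11.15
tool_pos: [0.5002, 0.0012, 0.1107]
tool_rot: [-1.57, 0.135, -0.152]
contact_force: [1.2, -0.7, -2.4]
opening: 0.0528
```

```bash
python3 st.py .528 -.0028 .109 -10.3;  python3 -c "
from h import *
p,im=snap('side','s2.png')
cv2.imwrite('pics/s2z.png',cv2.resize(im[170:250,240:340,::-1],None,fx=7,fy=7,interpolation=cv2.INTER_CUBIC))
p,im=snap('top','t2.png')
cv2.imwrite('pics/t2z.png',cv2.resize(im[160:230,245:330,::-1],None,fx=7,fy=7,interpolation=cv2.INTER_CUBIC))
"
```

```text
t 11.15 pos [0.5002 0.0012 0.1107] q [-0.145 -0.132  2.026 -0.004  1.236 -1.532] dq 0.007 open 0.0528 F [ 1.2 -0.7 -2.4] T [-0.23 -0.16 -0.08]
yaw -10.44 tilt xyz of tool y [ 0.0104 -0.0049 -0.9999]
delta [0.028  0.002  0.0011] dr [ 0.17 -0.14  0.64]
```

View pics/s2z.png

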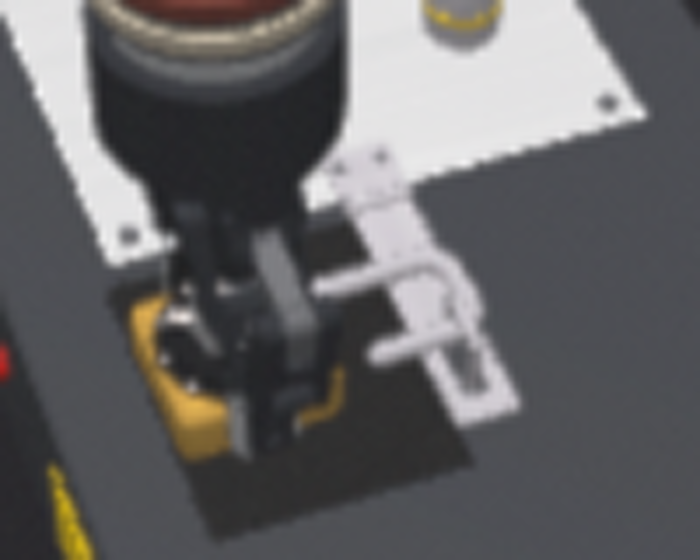

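View pics/t2z.png

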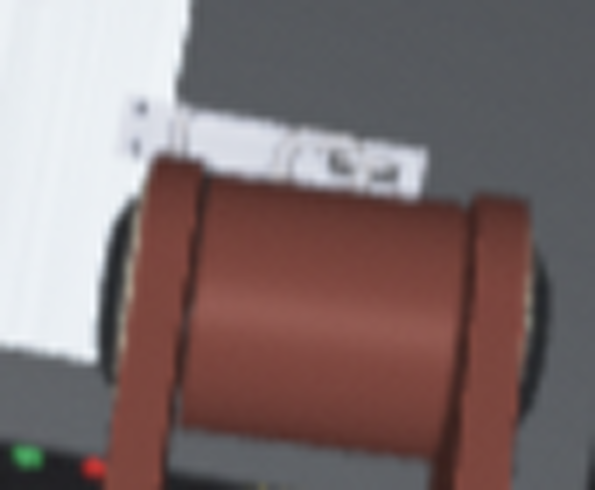

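Emit:
servo_tool(delta_pos=[[-0.005, 0.001, 0], [-0.005, 0, 0]], dr=[[0, 0, 0.6], [0, 0, 0]], grip=[0.4, 0.4])

```text
t: 11.5
tool_pos: [0.4993, 0.0015, 0.1132]
tool_rot: [-1.57, 0.122, -0.164]
contact_force: [21.8, -3.9, -13.7]
opening: 0.0533
```

```bash
python3 st.py .528 -.0028 .109 -10.3;  python3 -c "
from h import *
p,im=snap('wrist','w11.png')"
```

```text
t 11.5 pos [0.4993 0.0015 0.1132] q [-0.145 -0.148  2.036 -0.003  1.227 -1.532] dq 0.1 open 0.0533 F [ 21.8  -3.9 -13.7] T [-0.56 -2.75  0.06]
yaw -10.43 tilt xyz of tool y [ 0.0262 -0.0068 -0.9996]
delta [0.0289 0.005  0.001 ] dr [ 0.11 -0.13  1.55]
```

View pics/w11.png

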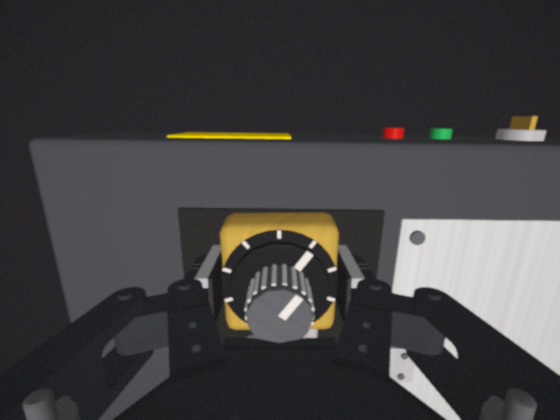

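Emit:
servo_tool(delta_pos=[[0.003, 0.004, 0], [0, 0, 0]], dr=[[0, 0, 1.5], [0, 0, 0]], grip=[0.4, 0.4])

```text
t: 11.8
tool_pos: [0.5015, 0.0016, 0.1092]
tool_rot: [-1.567, 0.145, -0.141]
contact_force: [-0.8, 0.4, -3.2]
opening: 0.0525
```

```bash
python3 st.py .539 -.0055 .109 -10.3
```

```text
t 11.8 pos [0.5015 0.0016 0.1092] q [-1.450e-01 -1.180e-01  2.016e+00 -1.000e-03  1.246e+00 -1.534e+00] dq 0.017 open 0.0525 F [-0.8  0.4 -3.2] T [ 0.02 -0.03 -0.02]
yaw -10.41 tilt xyz of tool y [-2.7e-03 -4.0e-04 -1.0e+00]
delta [ 0.0382  0.0001 -0.0002] dr [ 0.05 -0.11 -0.15]
```

Emit:
servo_tool(delta_pos=[[0.007, 0, 0], [0.007, 0, 0], [0.007, 0, 0], [0, 0, 0]], dr=[[0, 0, 0], [0, 0, 0], [0, 0, 0], [0, 0, 0]], grip=[0.4, 0.4, 0.4, 0.4])

```text
t: 12.3
tool_pos: [0.5227, -0.0018, 0.1092]
tool_rot: [-1.566, 0.146, -0.138]
contact_force: [-0.4, -0.6, -1.2]
opening: 0.0527
```

```bash
python3 st.py .539 -.0055 .109 -10.3;  python3 -c "
from h import *
p,im=snap('side','s3.png')
cv2.imwrite('pics/s3z.png',cv2.resize(im[170:250,240:340,::-1],None,fx=7,fy=7,interpolation=cv2.INTER_CUBIC))
"
```

```text
t 12.3 pos [ 0.5227 -0.0018  0.1092] q [-0.146 -0.063  1.965 -0.     1.245 -1.535] dq 0.007 open 0.0527 F [-0.4 -0.6 -1.2] T [-0.06 -0.12 -0.03]
yaw -10.37 tilt xyz of tool y [-4.9e-03  5.0e-04 -1.0e+00]
delta [ 0.0167  0.0002 -0.0007] dr [ 0.02 -0.07 -0.28]
```

View pics/s3z.png

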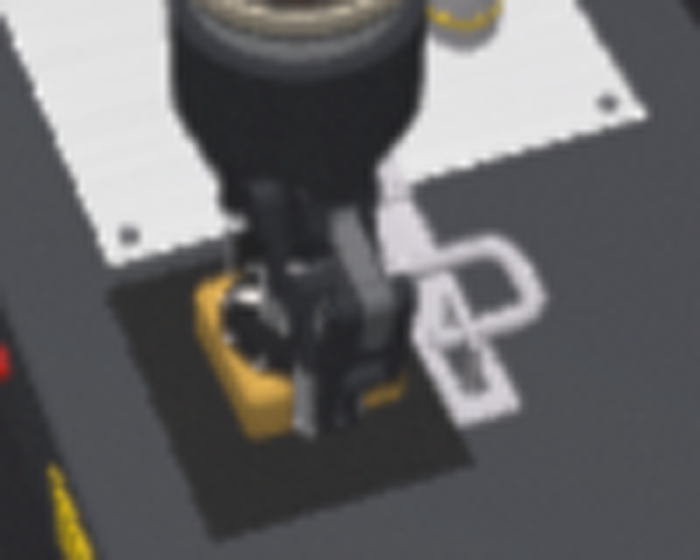

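Emit:
servo_tool(delta_pos=[[0.006, 0, -0.0003], [0.006, 0, 0], [0.0045, 0, 0], [0, 0, 0]], dr=[[0, 0, -0.2], [0, 0, 0], [0, 0, 0], [0, 0, 0]], grip=[0.4, 0.4, 0.4, 0.4])

```text
t: 12.85
tool_pos: [0.5395, -0.0051, 0.1091]
tool_rot: [-1.566, 0.144, -0.141]
contact_force: [0.4, -0.1, -0.6]
opening: 0.0528
```

```bash
python3 st.py .539 -.0055 .109 -10.3;  python3 -c "
from h import *
p,im=snap('side','s4.png')
cv2.imwrite('pics/s4z.png',cv2.resize(im[170:250,240:340,::-1],None,fx=7,fy=7,interpolation=cv2.INTER_CUBIC))
"
```

```text
t 12.85 pos [ 0.5395 -0.0051  0.1091] q [-0.147 -0.024  1.928 -0.     1.24  -1.537] dq 0.002 open 0.0528 F [ 0.4 -0.1 -0.6] T [-0.08 -0.06  0.02]
yaw -10.37 tilt xyz of tool y [-2.e-03  1.e-04 -1.e+00]
delta [-0.0004  0.0001 -0.0005] dr [ 0.01 -0.07 -0.12]
```

View pics/s4z.png

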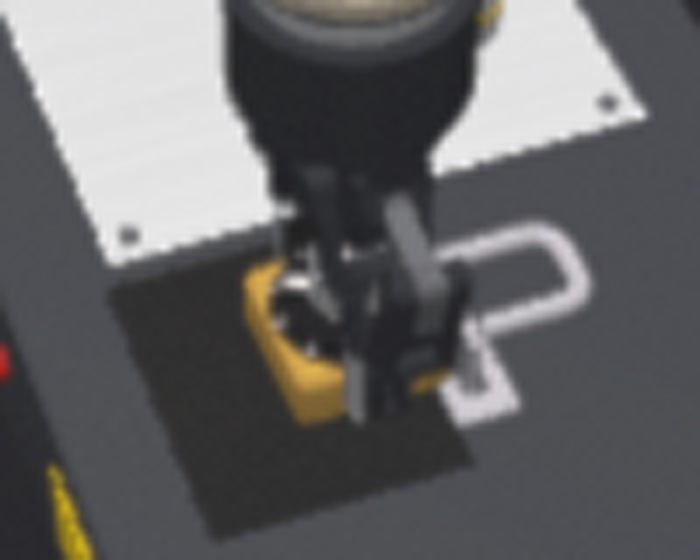

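Emit:
servo_tool(delta_pos=[[0, -0.004, 0], [0, -0.004, 0], [0, 0, 0]], dr=[[0, 0, -0.1], [0, 0, 0], [0, 0, 0]], grip=[0.4, 0.4, 0.4])

```text
t: 13.28
tool_pos: [0.5383, -0.0049, 0.1163]
tool_rot: [-1.566, 0.144, -0.14]
contact_force: [-1.1, -0.1, -3.1]
opening: 0.0527
```

```bash
python3 st.py .539 -.0055 .117 -10.3
```

```text
t 13.275 pos [ 0.5383 -0.0049  0.1163] q [-0.147 -0.036  1.926 -0.     1.254 -1.537] dq 0.009 open 0.0527 F [-1.1 -0.1 -3.1] T [0.01 0.02 0.05]
yaw -10.37 tilt xyz of tool y [-2.4e-03  2.0e-04 -1.0e+00]
delta [ 0.0008 -0.0007 -0.0004] dr [ 0.02 -0.07 -0.14]
```

Emit:
servo_tool(delta_pos=[[0.0008, -0.006, 0], [0, -0.008, 0], [0, -0.01, 0], [0, -0.01, 0], [0, 0, 0]], dr=[[0, 0, 0], [0, 0, 0], [0, 0, 0], [0, 0, 0], [0, 0, 0]], grip=[0.4, 0.4, 0.4, 0.4, 0.4])

```text
t: 13.9
tool_pos: [0.5395, -0.0051, 0.1535]
tool_rot: [-1.566, 0.143, -0.141]
contact_force: [0.6, -0.9, -2.9]
opening: 0.0526
```

Emit:
servo_tool(delta_pos=[[0, -0.02, 0], [0, -0.02, 0], [0, -0.02, 0], [0, -0.02, 0], [0, -0.01, 0]], dr=[[0, 0, 0], [0, 0, 0], [0, 0, 0], [0, 0, 0], [0, 0, 0]], grip=[0.4, 0.4, 0.4, 0.4, 0.4])

```text
t: 14.52
tool_pos: [0.5393, -0.0051, 0.2496]
tool_rot: [-1.566, 0.143, -0.141]
contact_force: [0.4, 0.7, -4.0]
opening: 0.0529
```

Emit:
servo_tool(delta_pos=[[0, -0.005, 0], [0, 0, 0], [0, 0, 0]], dr=[[0, 0, 0], [0, 0, 0], [0, 0, 0]], grip=[0.4, 0.4, 0.4])

```text
t: 14.9
tool_pos: [0.5392, -0.0051, 0.255]
tool_rot: [-1.566, 0.143, -0.141]
contact_force: [-1.1, 0.1, -3.6]
opening: 0.0527
```

```bash
python3 st.py .539 -.0055 .235 -10.3;  python3 -c "
from h import *
p,im=snap('side','s5.png')
cv2.imwrite('pics/s5z.png',cv2.resize(im[120:240,230:370,::-1],None,fx=5,fy=5,interpolation=cv2.INTER_CUBIC))
p,im=snap('wrist','w12.png')
"
```

```text
t 14.9 pos [ 0.5392 -0.0051  0.255 ] q [-0.147 -0.158  1.8   -0.     1.501 -1.537] dq 0.005 open 0.0527 F [-1.1  0.1 -3.6] T [0.02 0.1  0.02]
yaw -10.37 tilt xyz of tool y [-1.e-03 -1.e-04 -1.e+00]
delta [-0.0001  0.02   -0.0005] dr [ 0.01 -0.07 -0.06]
```

View pics/s5z.png

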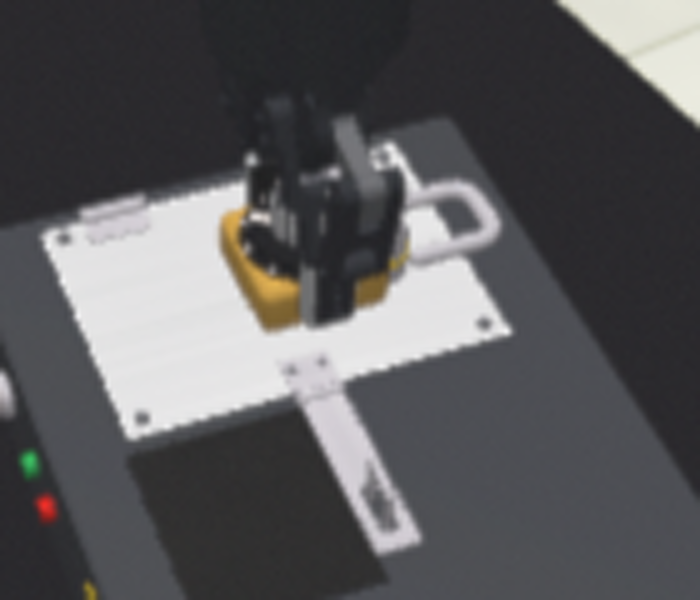

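View pics/w12.png

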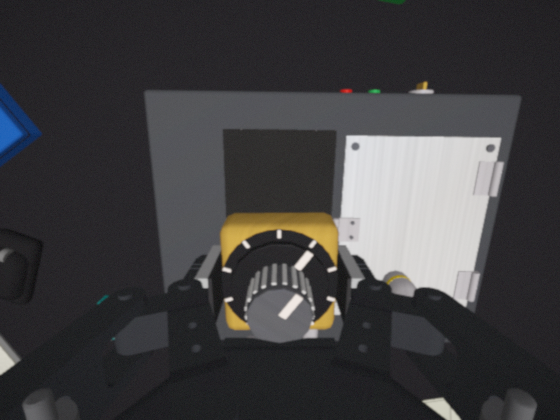

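```bash
python3 - <<'E'
from h import *
im=cv2.imread('pics/s5.png')[:,:,::-1]; p=ctrl.camera_params('side')
T=np.array([.5392,-.0051,.2400]); yw=np.radians(-10.37); c,s=np.cos(yw),np.sin(yw)
W=lambda x,y,z: T+np.array([c*x-s*y,s*x+c*y,z])
L=model(T,yw)[:2]
for sh in (0,.014): L.append([W(.066+sh,-.012,.012),W(.066+sh,.012,.012)])
L.append([W(.04,-.016,.012),W(.04,-.012,.012)])
overlay(p,im,L,(255,130,345,200),8,'s5o.png')
E
```

```text
(no output)
```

View pics/s5o.png

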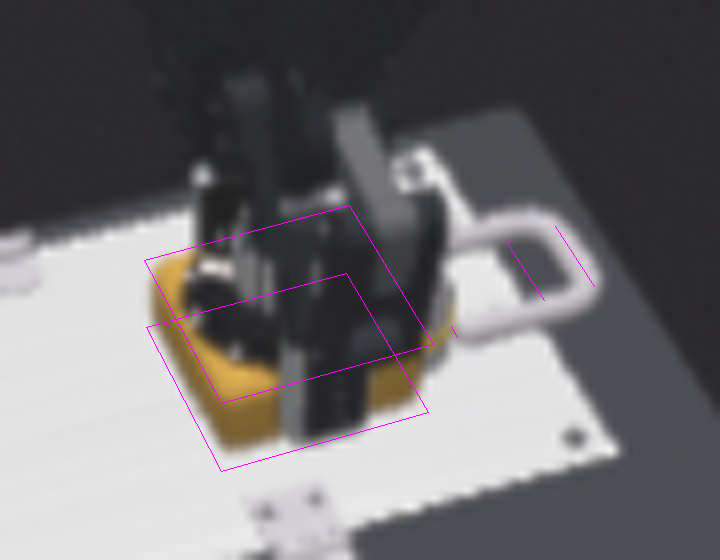

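```bash
python3 -c "
from station import ctrl
print(ctrl.finish_job())"; python3 st.py
```

```text
the job is handed in; nothing more can be done
None
the job is handed in; nothing more can be done
```

I opened the padlock, took it off the staple and handed the job in at about 15 s of the 51 s allowed. At that moment the lock was held level, dial up, with its underside roughly 15 cm above the box top. The hand-in reports no verdict, so this rests on my own checks.

- **Dial:** It started at five. I turned it clockwise until the wrist picture showed the pointer in line with the eighth mark. My first stop was about 7° short because the lock had turned a little with the dial, so I went on clockwise to correct it. I then turned back anticlockwise and let go, and it snapped to six.
- **Shackle:** I pulled the body back about 28 mm until it met a firm stop at about 22 N. After the lift, the side picture matched the shackle being fully out (14 mm).
- **Lift:** I moved the body forward until the staple stood in the gap and lifted straight up with no snag. The wrist then carried only about 3.6 N, which fits the lock's weight.
- **Final readings:** The arm was still, the tool was level to within 0.1°, and the fingers stayed stopped on the lock at an opening of 52.7 mm with the grip set to 60 N.
- **Objective, bottle, slide box and mouse:** None was touched on purpose. I did not measure their positions afterwards.
- **Camera disagreement:** The top camera put the lock about 4 mm off from the wrist camera. I used the wrist camera, and the grip came out centred.

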